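# Build up the test-sieve column on the shaker

## Task

Build the sieve column on the pan of the little shaker, one piece at a time from the bottom up: the fine sieve with the blue band first, then the medium one with the yellow band, then the coarse one with the red band, and the lid on top. Every piece must sit straight, fully down in the one below it; set the pieces down, do not drop them. The green-banded sieve is not needed: leave it, the beaker and the timer where they are.

Things in the scene. Friction and masses are not known exactly. Their poses are not given: they have to be found in the camera images.
- blue_sieve: fine steel sieve, blue band and rim, closest mesh. Body 46 mm across, from 8 to 34 mm up; below it an 8 mm deep tapered skirt (27 mm across at the foot, 35 at the top). Open collar on top, 39 mm inside, 20 deep: the next piece's skirt drops loosely into it till the bodies meet, 26 mm above this one. 0.1 kg. Stands upright, turn is irrelevant. Origin: centre of the underside (skirt foot).
- yellow_sieve: medium steel sieve, yellow band and rim. Body 46 mm across, from 8 to 34 mm up; below it an 8 mm deep tapered skirt (27 mm across at the foot, 35 at the top). Open collar on top, 39 mm inside, 20 deep: the next piece's skirt drops loosely into it till the bodies meet, 26 mm above this one. 0.1 kg. Stands upright, turn is irrelevant. Origin: centre of the underside (skirt foot).
- red_sieve: coarse steel sieve, red band and rim, wide mesh. Body 46 mm across, from 8 to 34 mm up; below it an 8 mm deep tapered skirt (27 mm across at the foot, 35 at the top). Open collar on top, 39 mm inside, 20 deep: the next piece's skirt drops loosely into it till the bodies meet, 26 mm above this one. 0.1 kg. Stands upright, turn is irrelevant. Origin: centre of the underside (skirt foot).
- lid: lid of the column: steel disc 46 mm across with a black knob. Below, the same 8 mm tapered skirt as on the sieves; disc from 8 to 15.5 mm up, short neck, then the knob, 20 mm in diameter, from 17.5 to 40 mm above the underside. Seated, it too stands 26 mm above the sieve below. Grip it by the knob. 0.1 kg. Stands upright. Origin: centre of the underside.
- green_sieve: spare sieve with a green band and the widest mesh, otherwise the same size and shape as the others; it is not wanted and stays where it stands (loose). Origin: centre of its underside.
- shaker: small round shaker, fixed: white drum 76 mm across, 40 mm high, black dial in front; clamped on top in the middle a bare steel pan, 46 mm outside, whose open collar (39 mm inside, 16 deep) takes a sieve's skirt. Pan rim 66 mm above the worktop; a seated sieve's origin is 58 mm above the shaker's. Origin: centre of the underside, on the pan's axis, -x towards the dial.
- beaker: small glass beaker with some pink contents, 44 mm across, 56 mm high, loose; leave alone. Origin: centre of its underside.
- timer: white pocket timer with a green and an orange key, 58 x 66 x 19 mm, lying flat, loose; leave alone. Origin: centre of its underside. (To the right of all these things, at y below 0.19 and x above 0.27, stands a fixed instrument cabinet 0.7 m tall that the arm must stay clear of; a 90 mm high hotplate stands behind, from about x = 0.55, y = 0.45 to 0.60.)

How it is judged:
On the way, in this order (a step that is already met when the one before it is completed fails the run):
1. the blue-banded (fine) sieve sits in the rim of the shaker's pan and is let go (horizontal distance between blue_sieve and shaker below 0.005 m and z of blue_sieve in the frame of shaker between 0.055 and 0.061 m and angle between blue_sieve's own z axis and vertical below 0.07 rad and contact force between the fingers and blue_sieve below 0.1 N), for 0.2 s.
2. the yellow-banded (medium) sieve sits on the blue one and is let go (horizontal distance between yellow_sieve and blue_sieve below 0.005 m and z of yellow_sieve in the frame of blue_sieve between 0.023 and 0.029 m and angle between yellow_sieve's own z axis and vertical below 0.07 rad and contact force between the fingers and yellow_sieve below 0.1 N), for 0.2 s.
3. the red-banded (coarse) sieve sits on the yellow one and is let go (horizontal distance between red_sieve and yellow_sieve below 0.005 m and z of red_sieve in the frame of yellow_sieve between 0.023 and 0.029 m and angle between red_sieve's own z axis and vertical below 0.07 rad and contact force between the fingers and red_sieve below 0.1 N), for 0.2 s.
4. the lid sits on the red sieve and is let go (horizontal distance between lid and red_sieve below 0.005 m and z of lid in the frame of red_sieve between 0.023 and 0.029 m and angle between lid's own z axis and vertical below 0.07 rad and contact force between the fingers and lid below 0.1 N), for 0.2 s.
At the end, for the whole second after the job is handed in: From the bottom up shaker pan, blue, yellow, red sieve and lid stand nested: each within 5 mm of the axis of the piece below, seated to its full depth within 3 mm (58 mm above the shaker's origin, then 26 mm a piece), leaning less than 4 degrees, at rest and released (all of step 1 and all of step 2 and all of step 3 and all of step 4 and linear speed of each of blue_sieve, yellow_sieve, red_sieve, lid below 0.02 m/s); the robot touches nothing.
It fails at once if a piece is dropped onto the column (it falls free, faster than 0.6 m/s, within 30 mm of the shaker's axis) ((horizontal distance between blue_sieve and shaker below 0.03 m and linear speed of blue_sieve above 0.6 m/s and contact force between the fingers and blue_sieve below 0.1 N) or (horizontal distance between yellow_sieve and shaker below 0.03 m and linear speed of yellow_sieve above 0.6 m/s and contact force between the fingers and yellow_sieve below 0.1 N) or (horizontal distance between red_sieve and shaker below 0.03 m and linear speed of red_sieve above 0.6 m/s and contact force between the fingers and red_sieve below 0.1 N) or (horizontal distance between lid and shaker below 0.03 m and linear speed of lid above 0.6 m/s and contact force between the fingers and lid below 0.1 N)).
It fails at once if the green-banded sieve, the beaker or the timer is shifted by more than 20 mm (distance of any of green_sieve, beaker, timer from where it was at the start of the episode above 0.02 m).
It also fails if it takes over 96 s, if anything falls off the work surface, if the arm or the gripper's body presses on something with over 40 N, if the wrist force passes 120 N, or if a joint passes its speed limit or range.

## Robot

A 6-joint arm with a two-finger parallel gripper is mounted at the origin on a cart in front of the work surface, level with it; the furniture and walls round the work are solid. World frame = base frame: x ahead of the robot, y to its left, z up, the work surface at z = 0. Lengths are in m, angles in rad, forces in N, time in s.
With the tool pointing down it reaches from about 0.35 to 0.85 m from the base axis. Payload 8.1 kg.
Tool frame: the origin (TCP) lies between the finger pads; the fingertips stand 25 mm ahead of it and the grasp point (between the pads) lies 6 mm ahead of it; z points along the fingers, y is the line along which they close (so a half turn about z gives the same grasp; the last joint's range is limited). The gripper opens to 85 mm and grips with 20 to 120 N. Pads are 22 mm wide; open, the fingers measure 114 mm over their backs; the gripper's body (76 mm by 85 mm) begins 54 mm behind the grasp point. The pads swing forward as they close: fully open they stand 13 mm farther back than shut.
Start: joints at [-1.227, 0.13, 1.488, -0, 1.523, -0.085], TCP at [0.249, -0.546, 0.256] pointing down, gripper open.
Joint ranges: [-2.96, 2.96], [-0.89, 2.26], [0.02, 2.5], [-1.34, 4.48], [0, 2.73], [-2.66, 2.66]. Speed limits (rad/s): [2.39, 2.39, 2.79, 3.14, 3.14, 3.14].

## Interface

Orientations are given as a unit quaternion [w, x, y, z].
In Python, from workcell import read_state, capture, camera_info, close_job gives the robot as it stands.
- The arm moves only by the tool play_rows, never from a script. Its argument "rows" is a list of rows, each an object with "slide": the shift along the tool's x, y, z in cm, a list of three; "twist": the turn, a rotation vector about the tool's x, y, z in rad, a list of three; "claw": the finger opening in cm, from 0 to 8.54. In form: [{"slide": [x, y, z], "twist": [ax, ay, az], "claw": claw}, ...]. A call has 1 to 10 rows; each row shifts and turns the commanded pose from where the row before left it, along the tool's axes as they then stand; what a row does not reach is not made up. A row lasts 1/10 s, in which the tool goes at most 50 mm and 8.59 degrees, less where a joint would pass 70% of its speed; a pose out of reach is approached as far as the arm can. A call with a gripper value outside its range is refused whole. The fingers move at their own pace and stop on an object; "grip_force" is the grip in N (left out, the last holds). Time passes only in rows, so rows that do not move let the fingers close. It gives the time, the measured TCP pose, the force, the opening and the grip force at its end, in the units of the state.
- read_state(): the state, without advancing time (a new reading comes with each control period).
- capture(name): name is "side" or "top"; returns the picture (420x560x3 uint8, red, green, blue); there is no depth.
- camera_info(name): a dict with "camera_matrix" (3x3 intrinsics, pixels), "R" (3x3) and "t" (3): a world point X has camera coordinates R X + t. Camera axes: x right, y down, z forward; pixel columns grow to the right and rows downward; lengths in m; the calibration is good to about 2 mm. A picture is of the moment at which its call begins. camera_info takes no time and is no camera call.
- close_job(): hands the job in; it is judged then, once.
The state is a dict: "t": time; "joint_positions": joint angles; "qvel": joint speeds; "tau": joint torques, N m; "tool_pos": TCP position; "orientation": TCP orientation; "ft_force": force on the tool from outside, world axes, zero at the start; "moment": the same for the moment, N m; "finger_gap": finger opening in m; "grasp_force": force on a finger pad.
Only numpy, scipy, OpenCV 4.12 (cv2) and the standard library are available. Lean on these libraries where they do the work, as an engineer would, in place of code of your own. Each camera call takes 0.05 s, during which the arm holds its last target. There are 200 camera calls.

## Working session

There is one attempt and no reset: what is moved stays moved. The work goes in short steps, Python scripts to look and compute and a tool call to move; the robot and the scene stay as the last step left them, time stands still between calls to the robot, and variables do not carry over. Pictures are saved under pics/ and viewed, at most 14 in all, crops included, and the job is handed in when it is done.

Besides the shell and the picture viewer there is one more tool, called after "Request:" as name(argument=value, ...) on one line, values as JSON. play_rows: Moves the arm, as the interface text tells. Its arguments: {"type":"object","properties":{"rows":{"type":"array","items":{"type":"object","properties":{"slide":{"type":"array","items":{"type":"number"}},"twist":{"type":"array","items":{"type":"number"}},"claw":{"type":"number"}}}},"grip_force":{"type":"number"}},"required":["rows"]}

```bash
mkdir -p pics; python3 - <<'E'
from workcell import *
import cv2, numpy as np
for n in ("side","top"):
    im=capture(n); cv2.imwrite(f"pics/{n}0.png",im[:,:,::-1]); c=camera_info(n)
    R=np.array(c["R"]);print(n,np.round(c["camera_matrix"],1).tolist(),np.round(-R.T@np.array(c["t"]),3),np.round(R,3).tolist())
s=read_state();print(s)
E
```

```text
side [[446.7, 0.0, 286.4], [0.0, 446.7, 202.0], [0.0, 0.0, 1.0]] [0.328 0.977 0.699] [[-0.982, -0.189, -0.001], [-0.147, 0.765, -0.628], [0.119, -0.616, -0.778]]
top [[494.1, 0.0, 268.6], [0.0, 494.1, 207.1], [0.0, 0.0, 1.0]] [0.335 0.462 0.871] [[0.011, -1.0, 0.02], [-0.994, -0.013, -0.111], [0.111, -0.018, -0.994]]
{'t': 0.1, 'joint_positions': array([-1.22738436e+00,  1.31074446e-01,  1.48917464e+00,  1.35580107e-05,
        1.52300337e+00, -8.54271095e-02]), 'qvel': array([ 0.00093704,  0.00101218, -0.00353972, -0.00091068, -0.00105713,
        0.00116224]), 'tau': array([ 8.30360714e-04, -5.70948887e+01, -5.01942873e+01, -1.50585242e-04,
        8.22758971e-03, -2.03935101e-04]), 'tool_pos': array([ 0.24934552, -0.54523609,  0.25535364]), 'orientation': array([-8.23878461e-04,  9.77099803e-01,  2.12779901e-01, -1.00039749e-04]), 'ft_force': array([-0.35613509,  0.59175868, -0.439875  ]), 'moment': array([-0.02719332,  0.01210141, -0.00919796]), 'grasp_force': 0.0, 'finger_gap': 0.0852422598932113}
```

View pics/top0.png

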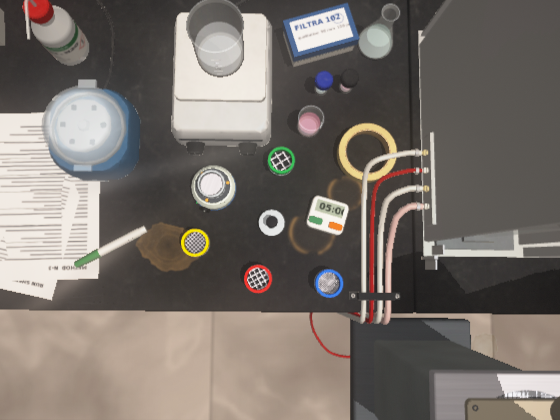

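View pics/side0.png

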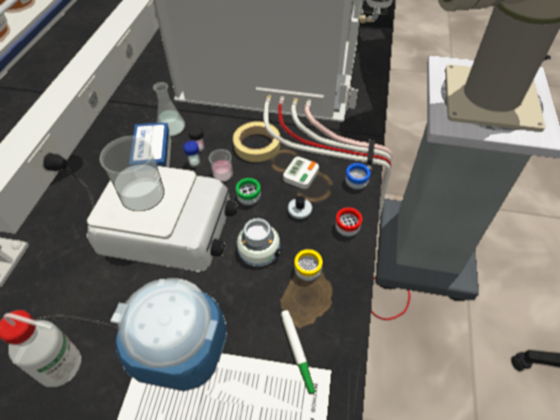

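The top view shows blue (328,283), red (258,278), yellow (195,242), green (281,160), lid (271,222), shaker (213,187), beaker (310,120) and timer (328,215). The side view shows the same things, with the shaker pan at (258,234).

```bash
cat > h.py <<'E'
from workcell import *
import cv2, numpy as np
def ray(n,uv,z):
    c=camera_info(n);K=np.array(c["camera_matrix"]);R=np.array(c["R"]);t=np.array(c["t"])
    o=-R.T@t; uv=np.atleast_2d(uv).astype(float)
    d=(R.T@np.linalg.inv(K)@np.c_[uv,np.ones(len(uv))].T).T
    return (o+d*((z-o[2])/d[:,2])[:,None])[:,:2]
def proj(n,P):
    c=camera_info(n);p=np.array(c["camera_matrix"])@(np.array(c["R"])@np.array(P)+np.array(c["t"]));return p[:2]/p[2]
def circ(P):
    A=np.c_[2*P,np.ones(len(P))];s=np.linalg.lstsq(A,(P**2).sum(1),rcond=None)[0]
    return s[:2],np.sqrt(s[2]+s[:2]@s[:2])
HUE={"blue":(100,125),"yellow":(22,34),"red":(172,6),"green":(50,85)}
def mask(im,col):
    h=cv2.cvtColor(im,cv2.COLOR_RGB2HSV);a,b=HUE[col];H=h[:,:,0]
    m=((H>=a)&(H<=b)) if a<b else ((H>=a)|(H<=b))
    return (m&(h[:,:,1]>120)&(h[:,:,2]>70)).astype(np.uint8)
def sieve(n,im,col,near,z=.034,w=22):
    """outer and inner circle of the coloured rim, rays cast onto height z"""
    m=mask(im,col);k=np.zeros_like(m);x,y=map(int,near);k[y-w:y+w,x-w:x+w]=1;m*=k
    cs,hi=cv2.findContours(m,cv2.RETR_CCOMP,cv2.CHAIN_APPROX_NONE)
    i=max(range(len(cs)),key=lambda i:cv2.contourArea(cs[i]));out=[circ(ray(n,cs[i][:,0],z))]
    ch=[c for c,q in zip(cs,hi[0]) if q[3]==i]
    if ch: out.append(circ(ray(n,max(ch,key=cv2.contourArea)[:,0],z)))
    return out
E
python3 - <<'E'
from h import *
px={"top":dict(blue=(328,283),red=(258,278),yellow=(195,242),green=(281,160)),"side":dict(blue=(358,175),red=(349,220),yellow=(308,264),green=(248,190))}
for n in px:
    im=cv2.imread(f"pics/{n}0.png")[:,:,::-1].copy()
    for c,p in px[n].items():
        print(n,c,[(np.round(a,4),round(r,4)) for a,r in sieve(n,im,c,p)])
    crop=lambda x,y,w:cv2.resize(im[y-w:y+w,x-w:x+w,::-1],(390,390),interpolation=cv2.INTER_CUBIC)
    a,b=((213,187),(271,222)) if n=="top" else ((258,240),(300,206))
    cv2.imwrite(f"pics/c{n}.png",np.hstack([crop(*a,26),crop(*b,26)]))
for n in px: print(n,"shaker?",[ray(n,p,.066).round(4) for p in [(210,184) if n=="top" else (258,230)]])
print([ray('top',p,0).round(3) for p in [(310,130),(328,215)]])
E
```

```text
top blue [(array([0.3013, 0.3438]), np.float64(0.0232)), (array([0.3016, 0.3444]), np.float64(0.0192))]
top red [(array([0.3076, 0.4635]), np.float64(0.0233)), (array([0.308 , 0.4635]), np.float64(0.0192))]
top yellow [(array([0.367 , 0.5705]), np.float64(0.0235)), (array([0.3669, 0.5699]), np.float64(0.0185))]
top green [(array([0.5104, 0.426 ]), np.float64(0.0228)), (array([0.5101, 0.426 ]), np.float64(0.0191))]
side blue [(array([0.3036, 0.3487]), np.float64(0.0267)), (array([0.3034, 0.3513]), np.float64(0.0161))]
side red [(array([0.3094, 0.4673]), np.float64(0.0263)), (array([0.3099, 0.4695]), np.float64(0.0161))]
side yellow [(array([0.3686, 0.5738]), np.float64(0.0258)), (array([0.3688, 0.5761]), np.float64(0.0167))]
side green [(array([0.5115, 0.4304]), np.float64(0.0258)), (array([0.5114, 0.4328]), np.float64(0.0166))]
top shaker? [array([[0.4614, 0.5436]])]
side shaker? [array([[0.4618, 0.5467]])]
[array([[0.573, 0.372]]), array([[0.419, 0.34 ]])]
```

View pics/ctop.png

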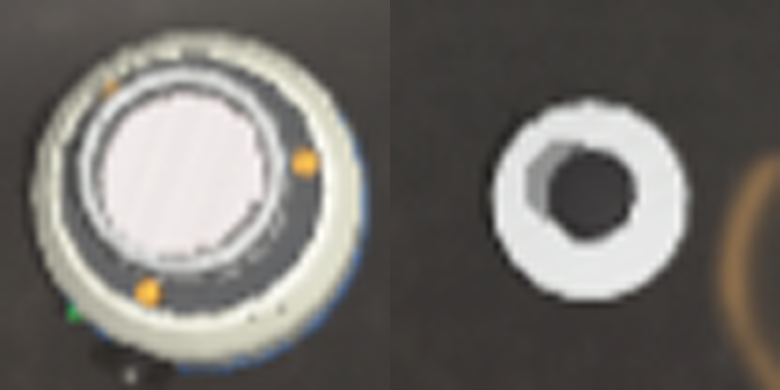

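View pics/cside.png

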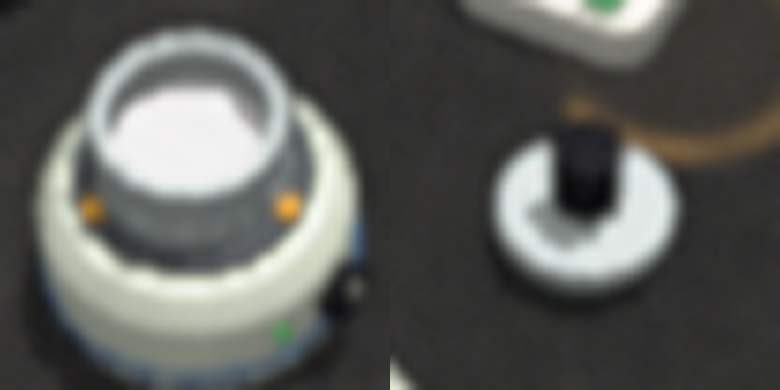

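The crops show the pan rim in the top view at about (210.7,183) and the lid disc and knob near (271,222). Both are clean enough for circle fits. I'll fit them while retracting the arm, so it can pass in front of the cabinet.

```bash
python3 - <<'E'
from h import *
im=cv2.imread("pics/top0.png")
V=im.max(2)
for name,(x,y),z,w in (("pan",(211,183),.066,17),("lid",(271,222),.0155,17)):
    s=cv2.resize(V[y-w:y+w,x-w:x+w],None,fx=8,fy=8,interpolation=cv2.INTER_CUBIC)
    cs,_=cv2.findContours((s>150).astype(np.uint8),cv2.RETR_EXTERNAL,cv2.CHAIN_APPROX_NONE)
    for c in sorted(cs,key=cv2.contourArea)[-2:]:
        p=(c[:,0]+.5)/8-.5+[x-w,y-w]; a,r=circ(ray("top",p,z)); print(name,a.round(4),r.round(4),len(c))
s=cv2.resize(V[207:238,256:287],None,fx=8,fy=8,interpolation=cv2.INTER_CUBIC)
cs,_=cv2.findContours((s<90).astype(np.uint8),cv2.RETR_LIST,cv2.CHAIN_APPROX_NONE)
for c in cs:
    if 500<cv2.contourArea(c)<30000: a,r=circ(ray("top",(c[:,0]+.5)/8-.5+[256,207],.04));print("knob",a.round(4),r.round(4))
E
```

```text
pan [0.4403 0.5182] 0.0045 141
pan [0.4631 0.5433] 0.0266 1692
lid [0.4036 0.441 ] 0.0225 588
knob [0.4032 0.4417] 0.0094
```

Request:
play_rows(rows=[{"slide": [0,-3,-1],"claw": 6.5},{"slide": [0,-3,-1],"claw": 6.5},{"slide": [0,-3,-1],"claw": 6.5},{"slide": [0,-3,-1],"claw": 6.5},{"slide": [0,-3,-1],"claw": 6.5},{"slide": [0,-3,-1],"claw": 6.5},{"slide": [0,-3,-1],"claw": 6.5},{"slide": [0,-3,-1],"claw": 6.5}], grip_force=30)

```text
$.rows[0]: bad value
```

Request:
play_rows(rows=[{"slide": [0,-3,-1],"twist": [0,0,0],"claw": 6.5},{"slide": [0,-3,-1],"twist": [0,0,0],"claw": 6.5},{"slide": [0,-3,-1],"twist": [0,0,0],"claw": 6.5},{"slide": [0,-3,-1],"twist": [0,0,0],"claw": 6.5},{"slide": [0,-3,-1],"twist": [0,0,0],"claw": 6.5},{"slide": [0,-3,-1],"twist": [0,0,0],"claw": 6.5},{"slide": [0,-3,-1],"twist": [0,0,0],"claw": 6.5},{"slide": [0,-3,-1],"twist": [0,0,0],"claw": 6.5}], grip_force=30)

```text
t: 0.9
tool_pos: [0.1492, -0.3261, 0.3362]
orientation: [-0.0, 0.977, 0.213, -0.0]
ft_force: [-0.1, -1.0, 0.6]
finger_gap: 0.0647
grasp_force: 0.0
```

```bash
python3 - <<'E'
from h import *
s=read_state();print(s["joint_positions"].round(3),s["tool_pos"].round(3))
im=cv2.imread("pics/top0.png");V=im.max(2)
s=cv2.resize(V[183-17:183+17,211-17:211+17],None,fx=8,fy=8,interpolation=cv2.INTER_CUBIC)
for T in (170,185,200):
  cs,h=cv2.findContours((s>T).astype(np.uint8),cv2.RETR_LIST,cv2.CHAIN_APPROX_NONE)
  for c in cs:
    if cv2.contourArea(c)>8000: a,r=circ(ray("top",(c[:,0]+.5)/8-.5+[194,166],.066));print(T,a.round(4),r.round(4),len(c))
E
```

```text
[-1.285 -0.572  1.946  0.     1.768 -0.143] [ 0.149 -0.326  0.336]
170 [0.4633 0.5426] 0.0226 672
185 [0.4629 0.5423] 0.022 612
200 [0.4627 0.5424] 0.02 1520
```

Request:
play_rows(rows=[{"slide": [0,-2,-1.85],"twist": [0,0,0],"claw": 6.5},{"slide": [0,-2,-1.85],"twist": [0,0,0],"claw": 6.5},{"slide": [0,-2,-1.85],"twist": [0,0,0],"claw": 6.5},{"slide": [0,-2,-1.85],"twist": [0,0,0],"claw": 6.5},{"slide": [0,-2,-1.85],"twist": [0,0,0],"claw": 6.5},{"slide": [0,-2,-1.85],"twist": [0,0,0],"claw": 6.5},{"slide": [0,-2,-1.85],"twist": [0,0,0],"claw": 6.5},{"slide": [0,-2,-1.85],"twist": [0,0,0],"claw": 6.5},{"slide": [0,-2,-1.85],"twist": [0,0,0],"claw": 6.5},{"slide": [0,-2,-1.85],"twist": [0,0,0],"claw": 6.5}])

```text
t: 1.9
tool_pos: [0.0716, -0.1563, 0.5296]
orientation: [-0.006, 0.977, 0.213, -0.001]
ft_force: [-0.6, 0.1, -0.2]
finger_gap: 0.0652
grasp_force: 0.0
```

```bash
python3 - <<'E'
from h import *
s=read_state();print(s["joint_positions"].round(3),s["tool_pos"].round(3))
E
```

```text
[-1.437 -0.892  1.741 -0.005  2.305 -0.298] [ 0.072 -0.156  0.53 ]
```

Request:
play_rows(rows=[{"slide": [0,1.2,1],"twist": [0,0,0],"claw": 6.5},{"slide": [2.57,-0.18,0],"twist": [0,0,-0.14],"claw": 6.5},{"slide": [2.57,-0.18,0],"twist": [0,0,-0.14],"claw": 6.5},{"slide": [2.57,-0.18,0],"twist": [0,0,-0.14],"claw": 6.5},{"slide": [2.57,-0.18,0],"twist": [0,0,-0.14],"claw": 6.5},{"slide": [2.57,-0.18,0],"twist": [0,0,-0.14],"claw": 6.5}])

```text
t: 2.5
tool_pos: [0.1675, -0.0784, 0.5184]
orientation: [-0.007, 0.843, 0.537, 0.001]
ft_force: [-0.4, -0.0, -0.2]
finger_gap: 0.0652
grasp_force: 0.0
```

```bash
python3 - <<'E'
from h import *
s=read_state();print(s["joint_positions"].round(3),s["tool_pos"].round(3))
E
```

```text
[-0.728 -0.88   1.761  0.006  2.273 -0.287] [ 0.168 -0.078  0.518]
```

Request:
play_rows(rows=[{"slide": [2.57,-0.18,0],"twist": [0,0,-0.14],"claw": 6.5},{"slide": [2.57,-0.18,0],"twist": [0,0,-0.14],"claw": 6.5},{"slide": [2.57,-0.18,0],"twist": [0,0,-0.14],"claw": 6.5},{"slide": [2.57,-0.18,0],"twist": [0,0,-0.14],"claw": 6.5},{"slide": [2.57,-0.18,0],"twist": [0,0,-0.14],"claw": 6.5},{"slide": [2.57,-0.18,0],"twist": [0,0,-0.14],"claw": 6.5},{"slide": [2.57,-0.18,0],"twist": [0,0,-0.14],"claw": 6.5},{"slide": [2.57,-0.18,0],"twist": [0,0,-0.14],"claw": 6.5},{"slide": [2.57,-0.18,0],"twist": [0,0,-0.14],"claw": 6.5},{"slide": [0,0,0],"twist": [0,0,0],"claw": 6.5}])

```text
t: 3.5
tool_pos: [0.1244, 0.136, 0.5215]
orientation: [-0.005, 0.361, 0.932, 0.004]
ft_force: [-0.2, 0.0, -0.2]
finger_gap: 0.0647
grasp_force: 0.0
```

```bash
cat >> h.py <<'E'
from scipy.spatial.transform import Rotation as Ro
def plan(goal,yaw=None):
    """total slide (cm, present tool axes) to goal, and twist (tool axes) to upright with given yaw"""
    s=read_state();q=s["orientation"];R=Ro.from_quat([q[1],q[2],q[3],q[0]])
    M=R.as_matrix();y0=np.arctan2(M[1,0],M[0,0]);yaw=y0 if yaw is None else yaw
    T=Ro.from_euler("z",yaw)*Ro.from_euler("x",np.pi)
    print("t",round(s["t"],2),"q",s["joint_positions"].round(3),"p",s["tool_pos"].round(4),"yaw",round(y0,3),"F",s["ft_force"].round(1),"gap",s["finger_gap"].round(4))
    print("slide",((R.inv().apply(np.array(goal)-s["tool_pos"]))*100).round(2),"slide in upright goal axes",(T.inv().apply(np.array(goal)-s["tool_pos"])*100).round(2),"twist",(R.inv()*T).as_rotvec().round(3))
E
python3 - <<'E'
from h import *
plan([.3014,.344,.10])
E
```

```text
Traceback (most recent call last):
  File "h.py", line 32, in plan
    print("t",round(s["t"],2),"q",s["joint_positions"].round(3),"p",s["tool_pos"].round(4),"yaw",round(y0,3),"F",s["ft_force"].round(1),"gap",s["finger_gap"].round(4))
                                                                                                                                              ^^^^^^^^^^^^^^^^^^^^^
AttributeError: 'float' object has no attribute 'round'
```

```bash
sed -i 's/s\["finger_gap"\].round(4)/round(s["finger_gap"],4)/' h.py; cat >> h.py <<'E'
def rows(goal,yaw,n):
    s=read_state();q=s["orientation"];R=Ro.from_quat([q[1],q[2],q[3],q[0]]);T=Ro.from_euler("z",yaw)*Ro.from_euler("x",np.pi)
    w=(R.inv()*T).as_rotvec()/n;d=(np.array(goal)-s["tool_pos"])/n*100
    for i in range(n): print((R*Ro.from_rotvec(w*i)).inv().apply(d).round(2).tolist(),w.round(3).tolist())
E
python3 - <<'E'
from h import *
plan([.28,.38,.30],np.pi/2); rows([.28,.38,.30],np.pi/2,8)
for p in [(345,112),(357,60)]: print(ray("side",p,0).round(3))
E
```

```text
t 3.5 q [ 0.525 -0.889  1.757  0.016  2.272 -0.296] p [0.1244 0.136  0.5215] yaw 2.402 F [-0.2  0.  -0.2] gap 0.0647
slide [ 4.69 28.41 22.34] slide in upright goal axes [24.4  15.56 22.15] twist [-0.    -0.013  0.831]
[0.59, 3.55, 2.79] [-0.0, -0.002, 0.104]
[0.96, 3.47, 2.79] [-0.0, -0.002, 0.104]
[1.31, 3.35, 2.79] [-0.0, -0.002, 0.104]
[1.66, 3.2, 2.79] [-0.0, -0.002, 0.104]
[1.99, 3.01, 2.78] [-0.0, -0.002, 0.104]
[2.29, 2.79, 2.78] [-0.0, -0.002, 0.104]
[2.57, 2.53, 2.78] [-0.0, -0.002, 0.104]
[2.83, 2.25, 2.77] [-0.0, -0.002, 0.104]
[[0.35  0.125]]
[[ 0.341 -0.096]]
```

Request:
play_rows(rows=[{"slide": [0.6,3.5,2.8],"twist": [0,-0.002,0.104],"claw": 6.5},{"slide": [0.95,3.5,2.8],"twist": [0,-0.002,0.104],"claw": 6.5},{"slide": [1.3,3.35,2.8],"twist": [0,-0.002,0.104],"claw": 6.5},{"slide": [1.65,3.2,2.8],"twist": [0,-0.002,0.104],"claw": 6.5},{"slide": [2,3,2.8],"twist": [0,-0.002,0.104],"claw": 6.5},{"slide": [2.3,2.8,2.8],"twist": [0,-0.002,0.104],"claw": 6.5},{"slide": [2.55,2.55,2.8],"twist": [0,-0.002,0.104],"claw": 6.5},{"slide": [2.85,2.25,2.8],"twist": [0,-0.002,0.104],"claw": 6.5},{"slide": [0,0,0],"twist": [0,0,0],"claw": 6.5}])

```text
t: 4.4
tool_pos: [0.2859, 0.3747, 0.2901]
orientation: [0.002, 0.714, 0.7, -0.008]
ft_force: [-0.2, -0.3, -0.9]
finger_gap: 0.0652
grasp_force: 0.0
```

```bash
python3 - <<'E'
from h import *
plan([.3014,.344,.075],np.pi/2)
im=capture("side");cv2.imwrite("pics/side1.png",im[:,:,::-1])
E
```

```text
t 4.4 q [ 0.813 -0.221  1.768 -0.003  1.61   0.833] p [0.2859 0.3747 0.2901] yaw 1.551 F [-0.2 -0.3 -0.9] gap 0.0652
slide [-2.75  1.78 21.53] slide in upright goal axes [-3.07  1.55 21.51] twist [-0.008  0.013 -0.02 ]
```

View pics/side1.png

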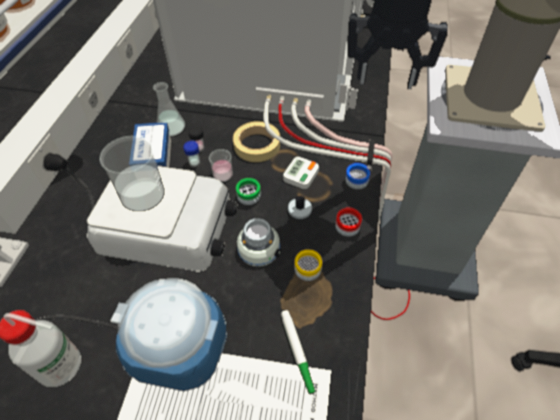

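The gripper hangs at (400,50) in the side view, clear of the cabinet; nothing has moved. I'll descend above blue next.

Request:
play_rows(rows=[{"slide": [0,0,0],"twist": [-0.008,0.013,-0.02],"claw": 6.5},{"slide": [-0.38,0.19,2.7],"twist": [0,0,0],"claw": 6.5},{"slide": [-0.38,0.19,2.7],"twist": [0,0,0],"claw": 6.5},{"slide": [-0.38,0.19,2.7],"twist": [0,0,0],"claw": 6.5},{"slide": [-0.38,0.19,2.7],"twist": [0,0,0],"claw": 6.5},{"slide": [-0.38,0.19,2.7],"twist": [0,0,0],"claw": 6.5},{"slide": [-0.38,0.19,2.7],"twist": [0,0,0],"claw": 6.5},{"slide": [-0.38,0.19,2.7],"twist": [0,0,0],"claw": 6.5},{"slide": [-0.38,0.2,2.6],"twist": [0,0,0],"claw": 6.5},{"slide": [0,0,0],"twist": [0,0,0],"claw": 6.5}])

```text
t: 5.45
tool_pos: [0.302, 0.3451, 0.0826]
orientation: [-0.0, 0.705, 0.709, 0.006]
ft_force: [0.6, -0.7, -1.0]
finger_gap: 0.0651
grasp_force: 0.0
```

```bash
python3 - <<'E'
from h import *
plan([.3014,.344,.033],np.pi/2)
im=capture("side");cv2.imwrite("pics/side2.png",cv2.resize(im[80:230,270:470,::-1],None,fx=4,fy=4))
E
```

```text
t 5.45 q [ 7.400e-01 -1.060e-01  2.057e+00  1.000e-03  1.179e+00  7.330e-01] p [0.302  0.3451 0.0826] yaw 1.577 F [ 0.6 -0.7 -1. ] gap 0.0651
slide [-0.15 -0.1   4.96] slide in upright goal axes [-0.11 -0.06  4.96] twist [ 0.008 -0.008  0.006]
```

View pics/side2.png

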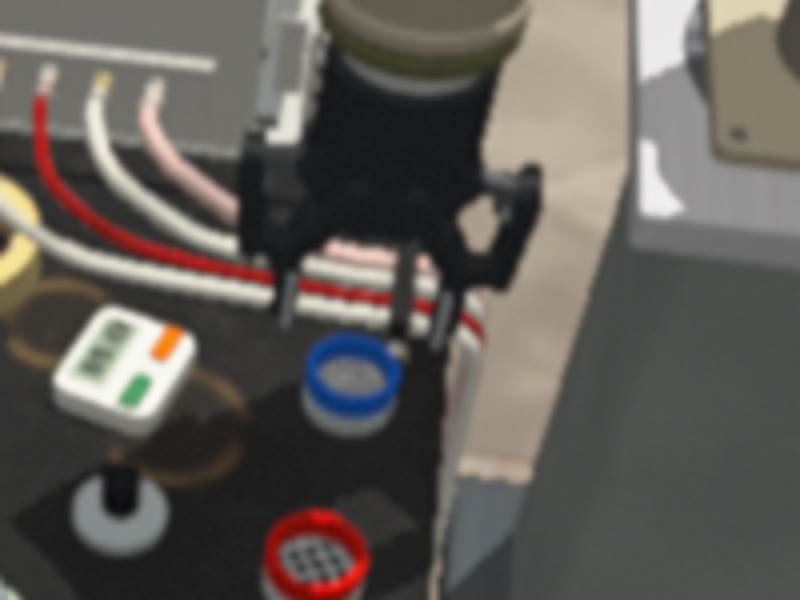

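The fingertips straddle the blue sieve, with their midpoint at crop (365,315) directly above its rim at (352,380). I'll go down and grip.

Request:
play_rows(rows=[{"slide": [0,0,1.2],"twist": [0.008,-0.008,0.006],"claw": 6.5},{"slide": [-0.1,-0.06,1.2],"twist": [0,0,0],"claw": 6.5},{"slide": [0,0,1.2],"twist": [0,0,0],"claw": 6.5},{"slide": [0,0,1.0],"twist": [0,0,0],"claw": 6.5},{"slide": [0,0,0.4],"twist": [0,0,0],"claw": 6.5},{"slide": [0,0,0],"twist": [0,0,0],"claw": 6.5},{"slide": [0,0,0],"twist": [0,0,0],"claw": 6.5}])

```text
t: 6.2
tool_pos: [0.3024, 0.3464, 0.034]
orientation: [-0.0, 0.707, 0.707, 0.001]
ft_force: [0.4, -0.2, -0.1]
finger_gap: 0.065
grasp_force: 0.0
```

```bash
python3 - <<'E'
from h import *
plan([.3014,.344,.033],np.pi/2)
E
```

```text
t 6.2 q [ 0.741 -0.011  2.068  0.     1.082  0.741] p [0.3024 0.3464 0.034 ] yaw 1.571 F [ 0.4 -0.2 -0.1] gap 0.065
slide [-0.24 -0.1   0.1 ] slide in upright goal axes [-0.24 -0.1   0.1 ] twist [ 0.001 -0.001  0.   ]
```

Request:
play_rows(rows=[{"slide": [-0.24,-0.1,0.1],"twist": [0,0,0],"claw": 6.5},{"slide": [0,0,0],"twist": [0,0,0],"claw": 5.2},{"slide": [0,0,0],"twist": [0,0,0],"claw": 4.2},{"slide": [0,0,0],"twist": [0,0,0],"claw": 4.2},{"slide": [0,0,0],"twist": [0,0,0],"claw": 4.2},{"slide": [0,0,0],"twist": [0,0,0],"claw": 4.2},{"slide": [0,0,0],"twist": [0,0,0],"claw": 4.2}])

```text
t: 6.9
tool_pos: [0.3015, 0.344, 0.0333]
orientation: [-0.0, 0.707, 0.707, 0.001]
ft_force: [-1.8, -1.5, 6.0]
finger_gap: 0.0454
grasp_force: 31.0
```

```bash
python3 - <<'E'
from h import *
plan([.463,.5425,.135],np.pi/2)
E
```

```text
t 6.9 q [ 0.739 -0.016  2.075  0.     1.08   0.739] p [0.3015 0.344  0.0333] yaw 1.571 F [-1.8 -1.5  6. ] gap 0.0454
slide [ 19.86  16.17 -10.11] slide in upright goal axes [ 19.85  16.15 -10.17] twist [ 0.002 -0.002  0.   ]
```

Request:
play_rows(rows=[{"slide": [0,0,-2],"twist": [0,0,0],"claw": 4.2},{"slide": [0,0,-3.5],"twist": [0,0,0],"claw": 4.2},{"slide": [1.2,1,-3],"twist": [0,0,0],"claw": 4.2},{"slide": [3,2.4,-2],"twist": [0,0,0],"claw": 4.2},{"slide": [3.6,2.9,0],"twist": [0,0,0],"claw": 4.2},{"slide": [3.6,2.9,0],"twist": [0,0,0],"claw": 4.2},{"slide": [3.6,2.9,0],"twist": [0,0,0],"claw": 4.2},{"slide": [3,2.45,0],"twist": [0,0,0],"claw": 4.2},{"slide": [1.5,1.25,0],"twist": [0,0,0],"claw": 4.2},{"slide": [0.35,0.35,0],"twist": [0,0,0],"claw": 4.2}])

```text
t: 7.9
tool_pos: [0.4636, 0.5434, 0.1372]
orientation: [-0.0, 0.707, 0.707, 0.001]
ft_force: [-0.2, -0.6, -2.0]
finger_gap: 0.0449
grasp_force: 31.2
```

Request:
play_rows(rows=[{"slide": [0,0,0],"twist": [0,0,0],"claw": 4.2},{"slide": [0,0,0],"twist": [0,0,0],"claw": 4.2}])

```text
t: 8.1
tool_pos: [0.4621, 0.5415, 0.1378]
orientation: [-0.0, 0.707, 0.707, 0.0]
ft_force: [0.0, -0.6, -0.4]
finger_gap: 0.0451
grasp_force: 31.2
```

```bash
python3 - <<'E'
from h import *
plan([.463,.5425,.105],np.pi/2)
im=capture("side");cv2.imwrite("pics/side3.png",cv2.resize(im[150:300,170:370,::-1],None,fx=4,fy=4))
for z in (.1,.11,.115): print(z,sieve("side",im,"blue",(258,205),z,40))
E
```

```text
t 8.1 q [0.792 0.502 1.257 0.    1.382 0.792] p [0.4621 0.5415 0.1378] yaw 1.571 F [ 0.  -0.6 -0.4] gap 0.0451
slide [0.1  0.09 3.28] slide in upright goal axes [0.1  0.09 3.28] twist [ 0. -0. -0.]
0.1 [(array([0.47128461, 0.51794726]), np.float64(0.02347369456348103))]
0.11 [(array([0.46889539, 0.52561843]), np.float64(0.023081511454988286))]
0.115 [(array([0.46770079, 0.52945401]), np.float64(0.02288541990075348))]
```

View pics/side3.png

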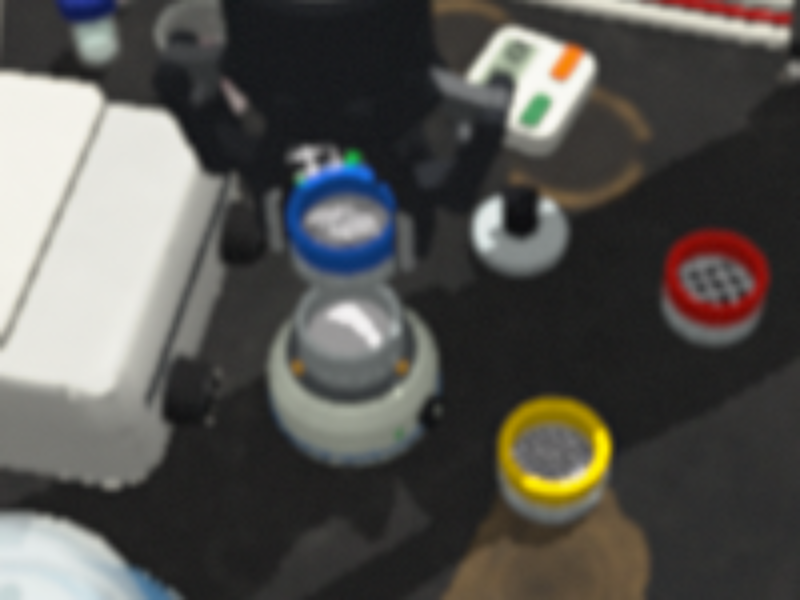

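Blue is held level at crop (342,222), above the pan rim at (350,325). It lines up to about 2 mm, and the taper captures 6 mm, so I'll lower it.

Request:
play_rows(rows=[{"slide": [0.1,0.1,0.5],"twist": [0,0,0],"claw": 4.2},{"slide": [0,0.05,1],"twist": [0,0,0],"claw": 4.2},{"slide": [0,0,1],"twist": [0,0,0],"claw": 4.2},{"slide": [0,0,0.7],"twist": [0,0,0],"claw": 4.2},{"slide": [0,0,0.5],"twist": [0,0,0],"claw": 4.2},{"slide": [0,0,0.4],"twist": [0,0,0],"claw": 4.2},{"slide": [0,0,0],"twist": [0,0,0],"claw": 4.2},{"slide": [0,0,0],"twist": [0,0,0],"claw": 4.2}])

```text
t: 8.95
tool_pos: [0.4644, 0.5434, 0.0975]
orientation: [-0.0, 0.707, 0.707, 0.001]
ft_force: [0.1, 0.1, 0.1]
finger_gap: 0.0448
grasp_force: 31.2
```

Request:
play_rows(rows=[{"slide": [0,0,0.2],"twist": [0,0,0],"claw": 4.2},{"slide": [0,0,0.2],"twist": [0,0,0],"claw": 4.2},{"slide": [0,0,0.15],"twist": [0,0,0],"claw": 4.2},{"slide": [0,0,0.05],"twist": [0,0,0],"claw": 4.2},{"slide": [0,0,0],"twist": [0,0,0],"claw": 4.2},{"slide": [0,0,0],"twist": [0,0,0],"claw": 4.2}])

```text
t: 9.55
tool_pos: [0.4643, 0.5433, 0.0914]
orientation: [-0.0, 0.707, 0.707, 0.001]
ft_force: [-0.1, -1.1, -0.6]
finger_gap: 0.045
grasp_force: 31.3
```

```bash
python3 - <<'E'
from h import *
plan([.463,.5425,.0915],np.pi/2)
im=capture("side");cv2.imwrite("pics/side4.png",cv2.resize(im[180:270,200:320,::-1],None,fx=6,fy=6))
E
```

```text
t 9.55 q [0.792 0.551 1.28  0.    1.31  0.792] p [0.4643 0.5433 0.0914] yaw 1.571 F [-0.1 -1.1 -0.6] gap 0.045
slide [-0.08 -0.13 -0.01] slide in upright goal axes [-0.08 -0.13 -0.01] twist [ 0.001 -0.001 -0.   ]
```

View pics/side4.png

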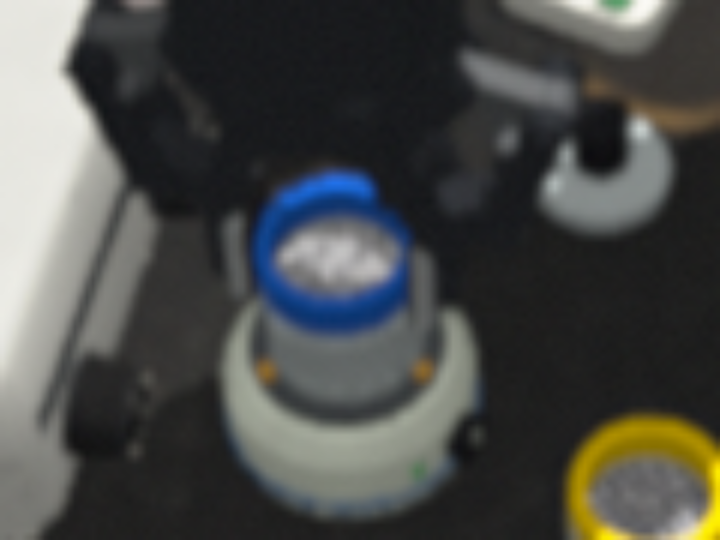

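Blue sits in the pan at crop (335,260), flush and straight. I'll press down slightly to feel contact, then release.

Request:
play_rows(rows=[{"slide": [0,0,0.1],"twist": [0,0,0],"claw": 4.2},{"slide": [0,0,0.05],"twist": [0,0,0],"claw": 4.2},{"slide": [0,0,0],"twist": [0,0,0],"claw": 4.2}])

```text
t: 9.9
tool_pos: [0.4644, 0.5434, 0.0914]
orientation: [-0.0, 0.707, 0.707, 0.001]
ft_force: [-4.5, -5.0, 9.3]
finger_gap: 0.0453
grasp_force: 32.0
```

Request:
play_rows(rows=[{"slide": [0,0,0],"twist": [0,0,0],"claw": 4.7},{"slide": [0,0,0],"twist": [0,0,0],"claw": 5.2},{"slide": [0,0,0],"twist": [0,0,0],"claw": 5.8},{"slide": [0,0,0],"twist": [0,0,0],"claw": 6.5},{"slide": [0,0,0],"twist": [0,0,0],"claw": 6.5},{"slide": [0,0,-1],"twist": [0,0,0],"claw": 6.5},{"slide": [0,0,-2.5],"twist": [0,0,0],"claw": 6.5},{"slide": [0,0,-3],"twist": [0,0,0],"claw": 6.5},{"slide": [0,0,-1],"twist": [0,0,0],"claw": 6.5},{"slide": [0,0,0],"twist": [0,0,0],"claw": 6.5}])

```text
t: 10.9
tool_pos: [0.4654, 0.5445, 0.1682]
orientation: [-0.0, 0.707, 0.707, 0.004]
ft_force: [-0.4, 0.1, -0.4]
finger_gap: 0.0649
grasp_force: 0.0
```

```bash
python3 - <<'E'
from h import *
plan([.367,.5702,.10],np.pi/2)
im=capture("side")
for c,p,z in (("blue",(256,222),.092),("yellow",(308,264),.034)): print(c,[(a.round(4),r.round(4)) for a,r in sieve("side",im,c,p,z)])
E
```

```text
t 10.9 q [0.792 0.485 1.223 0.    1.427 0.792] p [0.4654 0.5445 0.1682] yaw 1.571 F [-0.4  0.1 -0.4] gap 0.0649
slide [ 2.54 -9.88  6.78] slide in upright goal axes [ 2.57 -9.84  6.82] twist [ 0.005 -0.005  0.   ]
blue [(array([0.4645, 0.5479]), np.float64(0.0257)), (array([0.4637, 0.5499]), np.float64(0.0167))]
yellow [(array([0.3686, 0.5741]), np.float64(0.0256)), (array([0.3686, 0.5756]), np.float64(0.0165))]
```

```bash
python3 - <<'E'
from h import *
rows([.367,.5702,.090],np.pi/2+.5,6)
E
```

```text
[0.44, -1.63, 1.26] [0.001, -0.0, -0.083]
[0.57, -1.59, 1.26] [0.001, -0.0, -0.083]
[0.7, -1.53, 1.26] [0.001, -0.0, -0.083]
[0.83, -1.47, 1.26] [0.001, -0.0, -0.083]
[0.95, -1.39, 1.26] [0.001, -0.0, -0.083]
[1.06, -1.31, 1.26] [0.001, -0.0, -0.083]
```

Request:
play_rows(rows=[{"slide": [0.6,-2.4,0],"twist": [0.001,0,-0.1],"claw": 6.5},{"slide": [0.85,-2.35,0],"twist": [0.001,0,-0.1],"claw": 6.5},{"slide": [1.05,-2.25,0],"twist": [0.001,0,-0.1],"claw": 6.5},{"slide": [1.3,-2.15,0.5],"twist": [0.001,0,-0.1],"claw": 6.5},{"slide": [0,0,2.5],"twist": [0.001,0,-0.1],"claw": 6.5},{"slide": [0,0,3],"twist": [0,0,0],"claw": 6.5},{"slide": [0,0,2],"twist": [0,0,0],"claw": 6.5},{"slide": [0,0,0],"twist": [0,0,0],"claw": 6.5},{"slide": [0,0,0],"twist": [0,0,0],"claw": 6.5}])

```text
t: 11.85
tool_pos: [0.3665, 0.5663, 0.0833]
orientation: [-0.002, 0.51, 0.86, -0.002]
ft_force: [0.4, 1.4, 0.9]
finger_gap: 0.0648
grasp_force: 0.0
```

```bash
python3 - <<'E'
from h import *
plan([.367,.5702,.033],np.pi/2+.5)
E
```

```text
t 11.85 q [0.919 0.464 1.413 0.003 1.271 0.418] p [0.3665 0.5663 0.0833] yaw 2.071 F [0.4 1.4 0.9] gap 0.0648
slide [0.32 0.26 5.02] slide in upright goal axes [0.32 0.23 5.03] twist [-0.006 -0.001 -0.   ]
```

Request:
play_rows(rows=[{"slide": [0.32,0.24,0.5],"twist": [-0.006,-0.001,0],"claw": 6.5},{"slide": [0,0,1.3],"twist": [0,0,0],"claw": 6.5},{"slide": [0,0,1.5],"twist": [0,0,0],"claw": 6.5},{"slide": [0,0,1.2],"twist": [0,0,0],"claw": 6.5},{"slide": [0,0,0.5],"twist": [0,0,0],"claw": 6.5},{"slide": [0,0,0],"twist": [0,0,0],"claw": 6.5},{"slide": [0,0,0],"twist": [0,0,0],"claw": 6.5}])

```text
t: 12.55
tool_pos: [0.368, 0.5714, 0.0349]
orientation: [0.0, 0.51, 0.86, 0.001]
ft_force: [-0.2, 0.2, 0.1]
finger_gap: 0.0651
grasp_force: 0.0
```

```bash
python3 - <<'E'
from h import *
plan([.367,.5702,.033],np.pi/2+.5)
E
```

```text
t 12.55 q [ 0.923  0.527  1.424 -0.     1.188  0.424] p [0.368  0.5714 0.0349] yaw 2.071 F [-0.2  0.2  0.1] gap 0.0651
slide [-0.06 -0.14  0.19] slide in upright goal axes [-0.06 -0.14  0.19] twist [ 0.003 -0.001 -0.   ]
```

Request:
play_rows(rows=[{"slide": [-0.06,-0.14,0.17],"twist": [0.002,-0.001,0],"claw": 6.5},{"slide": [0,0,0],"twist": [0,0,0],"claw": 5.2},{"slide": [0,0,0],"twist": [0,0,0],"claw": 4.2},{"slide": [0,0,0],"twist": [0,0,0],"claw": 4.2},{"slide": [0,0,0],"twist": [0,0,0],"claw": 4.2},{"slide": [0,0,0],"twist": [0,0,0],"claw": 4.2},{"slide": [0,0,0],"twist": [0,0,0],"claw": 4.2}])

```text
t: 13.25
tool_pos: [0.3672, 0.5705, 0.034]
orientation: [0.0, 0.51, 0.86, 0.001]
ft_force: [-0.3, -1.0, 5.2]
finger_gap: 0.0452
grasp_force: 31.1
```

```bash
python3 - <<'E'
from h import *
plan([.4635,.543,.160],np.pi/2+.5)
E
```

```text
t 13.25 q [ 9.240e-01  5.260e-01  1.427e+00 -1.000e-03  1.187e+00  4.240e-01] p [0.3672 0.5705 0.034 ] yaw 2.071 F [-0.3 -1.   5.2] gap 0.0452
slide [ -7.03   7.15 -12.59] slide in upright goal axes [ -7.03   7.13 -12.6 ] twist [ 0.002 -0.     0.   ]
```

Request:
play_rows(rows=[{"slide": [0,0,-1.6],"twist": [0,0,0],"claw": 4.2},{"slide": [0,0,-3.5],"twist": [0,0,0],"claw": 4.2},{"slide": [0,0,-4],"twist": [0,0,0],"claw": 4.2},{"slide": [0,0,-2.5],"twist": [0,0,0],"claw": 4.2},{"slide": [-0.7,0.7,-1],"twist": [0,0,0],"claw": 4.2},{"slide": [-1.7,1.7,0],"twist": [0,0,0],"claw": 4.2},{"slide": [-2.2,2.2,0],"twist": [0,0,0],"claw": 4.2},{"slide": [-1.7,1.8,0],"twist": [0,0,0],"claw": 4.2},{"slide": [-0.73,0.73,0],"twist": [0,0,0],"claw": 4.2},{"slide": [0,0,0],"twist": [0,0,0],"claw": 4.2}])

```text
t: 14.25
tool_pos: [0.4643, 0.5412, 0.158]
orientation: [0.0, 0.511, 0.859, -0.0]
ft_force: [-0.9, 0.3, -0.4]
finger_gap: 0.0456
grasp_force: 31.0
```

Request:
play_rows(rows=[{"slide": [0,0,0],"twist": [0,0,0],"claw": 4.2},{"slide": [0,0,0],"twist": [0,0,0],"claw": 4.2}])

```text
t: 14.45
tool_pos: [0.4618, 0.543, 0.1589]
orientation: [0.0, 0.51, 0.86, 0.0]
ft_force: [0.4, 0.2, -1.8]
finger_gap: 0.0453
grasp_force: 31.0
```

```bash
cat >> h.py <<'E'
def above(hi,lo,near_hi,zh,zl,near_lo):
    """side-view axis offset: held rim against column rim, same bias in both"""
    im=capture("side")
    a=sieve("side",im,hi,near_hi,zh,24)[0];b=sieve("side",im,lo,near_lo,zl,20)[0]
    print(hi,a[0].round(4),a[1].round(4),lo,b[0].round(4),b[1].round(4));return im
E
python3 - <<'E'
from h import *
plan([.4635,.543,.125],np.pi/2+.5)
P=[.4635,.543]
a,b=proj("side",P+[.16]),proj("side",P+[.092]);print(a,b)
im=above("yellow","blue",a,.16,.092,b)
cv2.imwrite("pics/side5.png",cv2.resize(im[150:270,190:350,::-1],None,fx=5,fy=5))
E
```

```text
t 14.45 q [ 0.794  0.489  1.235 -0.     1.418  0.293] p [0.4618 0.543  0.1589] yaw 2.072 F [ 0.4  0.2 -1.8] gap 0.0453
slide [-0.08  0.15  3.39] slide in upright goal axes [-0.08  0.15  3.39] twist [ 0.    -0.     0.001]
[254.47575295 193.34907128] [256.74976918 219.18313513]
yellow [0.4604 0.5486] 0.0261 blue [0.4638 0.5501] 0.0215
```

View pics/side5.png

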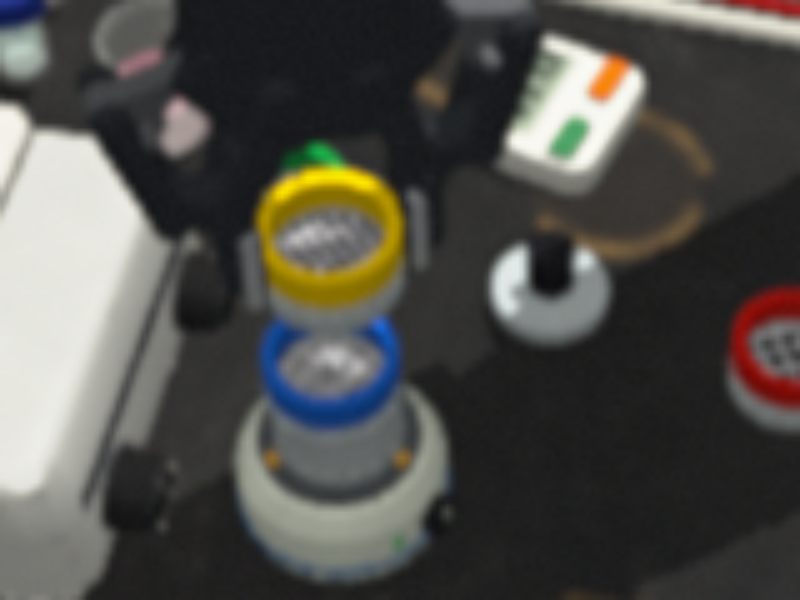

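Yellow is held straight at crop (330,235) over the blue rim at (330,365). Against blue it measures about 3 to 4 mm short in x, so I'll correct by +3 mm and lower it.

Request:
play_rows(rows=[{"slide": [-0.15,0.28,0.3],"twist": [0,0,0],"claw": 4.2},{"slide": [0,0,1],"twist": [0,0,0],"claw": 4.2},{"slide": [0,0,1],"twist": [0,0,0],"claw": 4.2},{"slide": [0,0,0.7],"twist": [0,0,0],"claw": 4.2},{"slide": [0,0,0.3],"twist": [0,0,0],"claw": 4.2},{"slide": [0,0,0],"twist": [0,0,0],"claw": 4.2},{"slide": [0,0,0],"twist": [0,0,0],"claw": 4.2}])

```text
t: 15.2
tool_pos: [0.4664, 0.5427, 0.1264]
orientation: [0.0, 0.51, 0.86, 0.0]
ft_force: [-0.3, 0.5, -0.9]
finger_gap: 0.0455
grasp_force: 31.0
```

```bash
python3 - <<'E'
from h import *
plan([.4645,.543,.118],np.pi/2+.5)
E
```

```text
t 15.2 q [ 0.789  0.521  1.253 -0.     1.367  0.29 ] p [0.4664 0.5427 0.1264] yaw 2.071 F [-0.3  0.5 -0.9] gap 0.0455
slide [ 0.12 -0.15  0.84] slide in upright goal axes [ 0.12 -0.15  0.84] twist [ 0.001  0.    -0.   ]
```

Request:
play_rows(rows=[{"slide": [0.1,-0.12,0],"twist": [0,0,0],"claw": 4.2},{"slide": [0,0,0.2],"twist": [0,0,0],"claw": 4.2},{"slide": [0,0,0.2],"twist": [0,0,0],"claw": 4.2},{"slide": [0,0,0.2],"twist": [0,0,0],"claw": 4.2},{"slide": [0,0,0.15],"twist": [0,0,0],"claw": 4.2},{"slide": [0,0,0.1],"twist": [0,0,0],"claw": 4.2},{"slide": [0,0,0.05],"twist": [0,0,0],"claw": 4.2},{"slide": [0,0,0],"twist": [0,0,0],"claw": 4.2},{"slide": [0,0,0],"twist": [0,0,0],"claw": 4.2}])

```text
t: 16.1
tool_pos: [0.4647, 0.5429, 0.118]
orientation: [0.0, 0.51, 0.86, 0.0]
ft_force: [-3.4, -4.4, 5.5]
finger_gap: 0.0451
grasp_force: 31.5
```

Contact shows at z = 0.118, as predicted for full seating. I'll release.

Request:
play_rows(rows=[{"slide": [0,0,0],"twist": [0,0,0],"claw": 4.7},{"slide": [0,0,0],"twist": [0,0,0],"claw": 5.2},{"slide": [0,0,0],"twist": [0,0,0],"claw": 5.8},{"slide": [0,0,0],"twist": [0,0,0],"claw": 6.5},{"slide": [0,0,0],"twist": [0,0,0],"claw": 6.5},{"slide": [0,0,-1],"twist": [0,0,0],"claw": 6.5},{"slide": [0,0,-2.5],"twist": [0,0,0],"claw": 6.5},{"slide": [0,0,-3],"twist": [0,0,0],"claw": 6.5},{"slide": [0,0,-1],"twist": [0,0,0],"claw": 6.5},{"slide": [0,0,0],"twist": [0,0,0],"claw": 6.5}])

```text
t: 17.1
tool_pos: [0.4658, 0.544, 0.1957]
orientation: [0.001, 0.51, 0.86, 0.003]
ft_force: [-0.1, -0.7, -0.2]
finger_gap: 0.0652
grasp_force: 0.0
```

```bash
python3 - <<'E'
from h import *
plan([.3077,.4635,.09],np.pi/2+.5)
im=capture("side")
P=[.4645,.543]
for c,z in (("yellow",.118),): print(c,[(a.round(4),r.round(4)) for a,r in sieve("side",im,c,proj("side",P+[z]),z)])
print("red",[(a.round(4),r.round(4)) for a,r in sieve("side",im,"red",(349,220))])
E
```

```text
t 17.1 q [ 0.791  0.469  1.193 -0.     1.473  0.291] p [0.4658 0.544  0.1957] yaw 2.071 F [-0.1 -0.7 -0.2] gap 0.0652
slide [  0.5  -17.8   10.46] slide in upright goal axes [  0.51 -17.74  10.57] twist [ 0.006 -0.001 -0.   ]
yellow [(array([0.4642, 0.5473]), np.float64(0.0261)), (array([0.4637, 0.5496]), np.float64(0.016))]
red [(array([0.3093, 0.4679]), np.float64(0.0259)), (array([0.3096, 0.4696]), np.float64(0.0163))]
```

Request:
play_rows(rows=[{"slide": [0,-1.8,0],"twist": [0.006,-0.001,0],"claw": 6.5},{"slide": [0.1,-3.6,0],"twist": [0,0,0],"claw": 6.5},{"slide": [0.1,-4.2,0],"twist": [0,0,0],"claw": 6.5},{"slide": [0.1,-4,1],"twist": [0,0,0],"claw": 6.5},{"slide": [0.1,-2.8,2.5],"twist": [0,0,0],"claw": 6.5},{"slide": [0.1,-1.34,3],"twist": [0,0,0],"claw": 6.5},{"slide": [0,0,2.5],"twist": [0,0,0],"claw": 6.5},{"slide": [0,0,1.5],"twist": [0,0,0],"claw": 6.5},{"slide": [0,0,0],"twist": [0,0,0],"claw": 6.5},{"slide": [0,0,0],"twist": [0,0,0],"claw": 6.5}])

```text
t: 18.15
tool_pos: [0.3064, 0.4618, 0.0879]
orientation: [-0.001, 0.51, 0.86, -0.003]
ft_force: [0.1, -0.0, 0.5]
finger_gap: 0.0651
grasp_force: 0.0
```

```bash
python3 - <<'E'
from h import *
plan([.3077,.4635,.033],np.pi/2+.5)
E
```

```text
t 18.15 q [8.920e-01 1.600e-01 1.775e+00 1.000e-03 1.212e+00 3.920e-01] p [0.3064 0.4618 0.0879] yaw 2.071 F [ 0.1 -0.   0.5] gap 0.0651
slide [0.09 0.22 5.49] slide in upright goal axes [0.09 0.19 5.49] twist [-0.006  0.001 -0.   ]
```

Request:
play_rows(rows=[{"slide": [0.05,0.15,0.7],"twist": [-0.006,0.001,0],"claw": 6.5},{"slide": [0,0,1.5],"twist": [0,0,0],"claw": 6.5},{"slide": [0,0,1.6],"twist": [0,0,0],"claw": 6.5},{"slide": [0,0,1.2],"twist": [0,0,0],"claw": 6.5},{"slide": [0,0,0.5],"twist": [0,0,0],"claw": 6.5},{"slide": [0,0,0],"twist": [0,0,0],"claw": 6.5},{"slide": [0,0,0],"twist": [0,0,0],"claw": 6.5}])

```text
t: 18.85
tool_pos: [0.3074, 0.4631, 0.0331]
orientation: [0.0, 0.51, 0.86, 0.0]
ft_force: [0.8, -0.1, 0.7]
finger_gap: 0.0646
grasp_force: 0.0
```

```bash
python3 - <<'E'
from h import *
plan([.3077,.4635,.033],np.pi/2+.5)
E
```

```text
t 18.85 q [ 8.930e-01  2.370e-01  1.800e+00 -1.000e-03  1.103e+00  3.930e-01] p [0.3074 0.4631 0.0331] yaw 2.071 F [ 0.8 -0.1  0.7] gap 0.0646
slide [0.02 0.05 0.01] slide in upright goal axes [0.02 0.05 0.01] twist [0.001 0.    0.   ]
```

Request:
play_rows(rows=[{"slide": [0.02,0.05,0],"twist": [0,0,0],"claw": 5.2},{"slide": [0,0,0],"twist": [0,0,0],"claw": 4.2},{"slide": [0,0,0],"twist": [0,0,0],"claw": 4.2},{"slide": [0,0,0],"twist": [0,0,0],"claw": 4.2},{"slide": [0,0,0],"twist": [0,0,0],"claw": 4.2},{"slide": [0,0,0],"twist": [0,0,0],"claw": 4.2}])

```text
t: 19.45
tool_pos: [0.3082, 0.4641, 0.0341]
orientation: [0.0, 0.51, 0.86, 0.001]
ft_force: [0.3, -0.3, 6.1]
finger_gap: 0.0453
grasp_force: 30.7
```

```bash
python3 - <<'E'
from h import *
plan([.4645,.543,.188],np.pi/2+.5)
E
```

```text
t 19.45 q [ 8.930e-01  2.370e-01  1.798e+00 -1.000e-03  1.104e+00  3.930e-01] p [0.3082 0.4641 0.0341] yaw 2.071 F [ 0.3 -0.3  6.1] gap 0.0453
slide [ -0.56  17.54 -15.34] slide in upright goal axes [ -0.57  17.5  -15.39] twist [ 0.003 -0.001  0.   ]
```

Request:
play_rows(rows=[{"slide": [0,0,-1.8],"twist": [0,0,0],"claw": 4.2},{"slide": [0,0,-3.6],"twist": [0,0,0],"claw": 4.2},{"slide": [0,0.5,-4.2],"twist": [0,0,0],"claw": 4.2},{"slide": [-0.07,2,-3.8],"twist": [0,0,0],"claw": 4.2},{"slide": [-0.1,3.2,-2],"twist": [0,0,0],"claw": 4.2},{"slide": [-0.1,3.8,0],"twist": [0,0,0],"claw": 4.2},{"slide": [-0.1,3.7,0],"twist": [0,0,0],"claw": 4.2},{"slide": [-0.1,2.6,0],"twist": [0,0,0],"claw": 4.2},{"slide": [-0.1,1.3,0],"twist": [0,0,0],"claw": 4.2},{"slide": [0,0.4,0],"twist": [0,0,0],"claw": 4.2}])

```text
t: 20.45
tool_pos: [0.465, 0.5422, 0.1863]
orientation: [0.0, 0.511, 0.86, 0.0]
ft_force: [-0.2, 0.2, -0.8]
finger_gap: 0.0457
grasp_force: 31.1
```

Request:
play_rows(rows=[{"slide": [0,0,0],"twist": [0,0,0],"claw": 4.2},{"slide": [0,0,0],"twist": [0,0,0],"claw": 4.2}])

```text
t: 20.65
tool_pos: [0.463, 0.5421, 0.187]
orientation: [0.0, 0.51, 0.86, 0.0]
ft_force: [0.0, -0.5, -0.1]
finger_gap: 0.0457
grasp_force: 31.1
```

```bash
python3 - <<'E'
from h import *
plan([.4645,.543,.150],np.pi/2+.5)
P=[.4645,.543]
a,b=proj("side",P+[.188]),proj("side",P+[.118]);print(a,b)
im=above("red","yellow",a,.188,.118,b)
cv2.imwrite("pics/side6.png",cv2.resize(im[140:260,190:350,::-1],None,fx=5,fy=5))
E
```

```text
t 20.65 q [ 0.792  0.471  1.207 -0.     1.464  0.292] p [0.463  0.5421 0.187 ] yaw 2.071 F [ 0.  -0.5 -0.1] gap 0.0457
slide [0.01 0.17 3.7 ] slide in upright goal axes [0.01 0.17 3.7 ] twist [0. 0. 0.]
[252.79849729 181.45177039] [255.32765583 209.65424635]
red [0.4618 0.5473] 0.0262 yellow [0.4634 0.5502] 0.0241
```

View pics/side6.png

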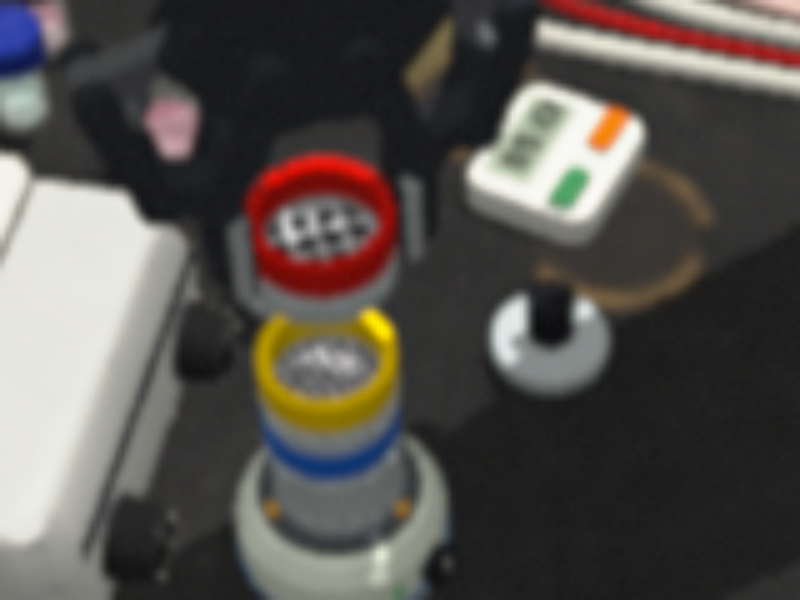

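The column of blue and yellow is straight, and red is held level at crop (322,225) over yellow at (327,370). It needs about +2 mm in x; I'll lower it.

Request:
play_rows(rows=[{"slide": [-0.05,0.17,0.3],"twist": [0,0,0],"claw": 4.2},{"slide": [0,0,1],"twist": [0,0,0],"claw": 4.2},{"slide": [0,0,1],"twist": [0,0,0],"claw": 4.2},{"slide": [0,0,0.8],"twist": [0,0,0],"claw": 4.2},{"slide": [0,0,0.3],"twist": [0,0,0],"claw": 4.2},{"slide": [0,0,0],"twist": [0,0,0],"claw": 4.2},{"slide": [0,0,0],"twist": [0,0,0],"claw": 4.2}])

```text
t: 21.4
tool_pos: [0.4657, 0.5427, 0.1534]
orientation: [0.0, 0.51, 0.86, 0.0]
ft_force: [-0.2, 0.1, -1.1]
finger_gap: 0.0453
grasp_force: 31.1
```

```bash
python3 - <<'E'
from h import *
plan([.465,.543,.144],np.pi/2+.5)
E
```

```text
t 21.4 q [ 0.79   0.498  1.233 -0.     1.409  0.29 ] p [0.4657 0.5427 0.1534] yaw 2.071 F [-0.2  0.1 -1.1] gap 0.0453
slide [ 0.06 -0.05  0.94] slide in upright goal axes [ 0.06 -0.05  0.94] twist [0.001 0.    0.   ]
```

Request:
play_rows(rows=[{"slide": [0.06,-0.06,0.1],"twist": [0,0,0],"claw": 4.2},{"slide": [0,0,0.2],"twist": [0,0,0],"claw": 4.2},{"slide": [0,0,0.2],"twist": [0,0,0],"claw": 4.2},{"slide": [0,0,0.2],"twist": [0,0,0],"claw": 4.2},{"slide": [0,0,0.15],"twist": [0,0,0],"claw": 4.2},{"slide": [0,0,0.1],"twist": [0,0,0],"claw": 4.2},{"slide": [0,0,0.05],"twist": [0,0,0],"claw": 4.2},{"slide": [0,0,0],"twist": [0,0,0],"claw": 4.2},{"slide": [0,0,0],"twist": [0,0,0],"claw": 4.2}])

```text
t: 22.3
tool_pos: [0.4648, 0.543, 0.1442]
orientation: [0.0, 0.51, 0.86, 0.001]
ft_force: [-3.1, -2.8, 4.9]
finger_gap: 0.0455
grasp_force: 31.5
```

Contact came at the expected height, so I'll release.

Request:
play_rows(rows=[{"slide": [0,0,0],"twist": [0,0,0],"claw": 4.7},{"slide": [0,0,0],"twist": [0,0,0],"claw": 5.2},{"slide": [0,0,0],"twist": [0,0,0],"claw": 5.8},{"slide": [0,0,0],"twist": [0,0,0],"claw": 6.5},{"slide": [0,0,0],"twist": [0,0,0],"claw": 6.5},{"slide": [0,0,-1],"twist": [0,0,0],"claw": 6.5},{"slide": [0,0,-2.5],"twist": [0,0,0],"claw": 6.5},{"slide": [0,0,-3],"twist": [0,0,0],"claw": 6.5},{"slide": [0,0,-1],"twist": [0,0,0],"claw": 6.5},{"slide": [0,0,0],"twist": [0,0,0],"claw": 6.5}])

```text
t: 23.3
tool_pos: [0.4658, 0.544, 0.2216]
orientation: [0.001, 0.51, 0.86, 0.003]
ft_force: [-0.2, 0.1, -0.3]
finger_gap: 0.065
grasp_force: 0.0
```

```bash
python3 - <<'E'
from h import *
plan([.4035,.4413,.09],np.pi/2+.5)
im=capture("side")
P=[.4645,.543]
for c,z in (("red",.144),): print(c,[(a.round(4),r.round(4)) for a,r in sieve("side",im,c,proj("side",P+[z]),z)])
E
```

```text
t 23.3 q [ 0.791  0.455  1.164 -0.     1.516  0.291] p [0.4658 0.544  0.2216] yaw 2.071 F [-0.2  0.1 -0.3] gap 0.065
slide [ -6.04 -10.47  13.09] slide in upright goal axes [ -6.02 -10.39  13.16] twist [ 0.006 -0.001  0.   ]
red [(array([0.4639, 0.5478]), np.float64(0.0254)), (array([0.4638, 0.549 ]), np.float64(0.0163))]
```

Request:
play_rows(rows=[{"slide": [-0.8,-1.4,0],"twist": [0.006,-0.001,0],"claw": 5},{"slide": [-1.6,-2.8,0],"twist": [0,0,0],"claw": 5},{"slide": [-1.8,-3.1,0],"twist": [0,0,0],"claw": 5},{"slide": [-1.3,-2.2,1.5],"twist": [0,0,0],"claw": 5},{"slide": [-0.52,-0.9,3],"twist": [0,0,0],"claw": 5},{"slide": [0,0,4],"twist": [0,0,0],"claw": 5},{"slide": [0,0,3],"twist": [0,0,0],"claw": 5},{"slide": [0,0,1.6],"twist": [0,0,0],"claw": 5},{"slide": [0,0,0],"twist": [0,0,0],"claw": 5},{"slide": [0,0,0],"twist": [0,0,0],"claw": 5}])

```text
t: 24.35
tool_pos: [0.4019, 0.4399, 0.0879]
orientation: [-0.001, 0.51, 0.86, -0.003]
ft_force: [-0.2, 1.4, 0.6]
finger_gap: 0.0501
grasp_force: 0.0
```

```bash
python3 - <<'E'
from h import *
plan([.4035,.4413,.044],np.pi/2+.5)
E
```

```text
t 24.35 q [0.744 0.264 1.655 0.    1.228 0.244] p [0.4019 0.4399 0.0879] yaw 2.071 F [-0.2  1.4  0.6] gap 0.0501
slide [0.05 0.23 4.39] slide in upright goal axes [0.05 0.21 4.39] twist [-0.005  0.001  0.   ]
```

Request:
play_rows(rows=[{"slide": [0.02,0.15,0.7],"twist": [-0.005,0.001,0],"claw": 5},{"slide": [0,0,1.3],"twist": [0,0,0],"claw": 5},{"slide": [0,0,1.1],"twist": [0,0,0],"claw": 5},{"slide": [0,0,0.7],"twist": [0,0,0],"claw": 5},{"slide": [0,0,0.3],"twist": [0,0,0],"claw": 5},{"slide": [0,0,0],"twist": [0,0,0],"claw": 5},{"slide": [0,0,0],"twist": [0,0,0],"claw": 5}])

```text
t: 25.05
tool_pos: [0.4031, 0.4407, 0.0469]
orientation: [0.0, 0.51, 0.86, 0.0]
ft_force: [-0.2, 0.2, 0.2]
finger_gap: 0.05
grasp_force: 0.0
```

```bash
python3 - <<'E'
from h import *
plan([.4035,.4413,.0445],np.pi/2+.5)
E
```

```text
t 25.05 q [ 0.744  0.317  1.674 -0.     1.15   0.244] p [0.4031 0.4407 0.0469] yaw 2.071 F [-0.2  0.2  0.2] gap 0.05
slide [0.03 0.06 0.24] slide in upright goal axes [0.03 0.06 0.24] twist [0. 0. 0.]
```

Request:
play_rows(rows=[{"slide": [0.03,0.06,0.2],"twist": [0,0,0],"claw": 4},{"slide": [0,0,0],"twist": [0,0,0],"claw": 3},{"slide": [0,0,0],"twist": [0,0,0],"claw": 2.2},{"slide": [0,0,0],"twist": [0,0,0],"claw": 1.5},{"slide": [0,0,0],"twist": [0,0,0],"claw": 1.5},{"slide": [0,0,0],"twist": [0,0,0],"claw": 1.5},{"slide": [0,0,0],"twist": [0,0,0],"claw": 1.5},{"slide": [0,0,0],"twist": [0,0,0],"claw": 1.5}])

```text
t: 25.85
tool_pos: [0.4037, 0.4414, 0.0451]
orientation: [0.0, 0.51, 0.86, 0.0]
ft_force: [0.7, 0.3, 4.2]
finger_gap: 0.0182
grasp_force: 29.5
```

```bash
python3 - <<'E'
from h import *
plan([.464,.543,.225],np.pi/2+.5)
E
```

```text
t 25.85 q [ 0.744  0.321  1.673 -0.     1.147  0.244] p [0.4037 0.4414 0.0451] yaw 2.071 F [0.7 0.3 4.2] gap 0.0182
slide [  6.02  10.18 -17.98] slide in upright goal axes [  6.02  10.16 -17.99] twist [ 0.001 -0.    -0.   ]
```

Request:
play_rows(rows=[{"slide": [0,0,-1.6],"twist": [0,0,0],"claw": 1.5},{"slide": [0,0,-3.2],"twist": [0,0,0],"claw": 1.5},{"slide": [0,0,-4.2],"twist": [0,0,0],"claw": 1.5},{"slide": [0,0,-4.2],"twist": [0,0,0],"claw": 1.5},{"slide": [0.5,0.9,-3],"twist": [0,0,0],"claw": 1.5},{"slide": [1.3,2.2,-1.8],"twist": [0,0,0],"claw": 1.5},{"slide": [1.7,2.8,0],"twist": [0,0,0],"claw": 1.5},{"slide": [1.4,2.4,0],"twist": [0,0,0],"claw": 1.5},{"slide": [0.8,1.3,0],"twist": [0,0,0],"claw": 1.5},{"slide": [0.32,0.56,0],"twist": [0,0,0],"claw": 1.5}])

```text
t: 26.85
tool_pos: [0.4636, 0.5434, 0.2246]
orientation: [-0.0, 0.51, 0.86, -0.001]
ft_force: [-0.6, 0.4, 0.5]
finger_gap: 0.0191
grasp_force: 29.6
```

Request:
play_rows(rows=[{"slide": [0,0,0],"twist": [0,0,0],"claw": 1.5},{"slide": [0,0,0],"twist": [0,0,0],"claw": 1.5}])

```text
t: 27.05
tool_pos: [0.4632, 0.5421, 0.2247]
orientation: [-0.0, 0.51, 0.86, -0.001]
ft_force: [-1.0, 0.4, -1.2]
finger_gap: 0.0188
grasp_force: 29.6
```

```bash
python3 - <<'E'
from h import *
plan([.4645,.543,.188],np.pi/2+.5)
im=capture("side")
s=read_state()["tool_pos"]; print("disc exp",proj("side",[s[0],s[1],s[2]-.0451+.0155]),"red exp",proj("side",[.4645,.543,.144]))
cv2.imwrite("pics/side7.png",cv2.resize(im[120:240,190:350,::-1],None,fx=5,fy=5))
E
```

```text
t 27.05 q [ 0.792  0.453  1.162 -0.     1.528  0.292] p [0.4632 0.5421 0.2247] yaw 2.071 F [-1.   0.4 -1.2] gap 0.0188
slide [0.02 0.16 3.67] slide in upright goal axes [0.02 0.15 3.67] twist [-0.001  0.     0.   ]
disc exp [253.42724794 177.91092721] red exp [254.43322895 199.68055272]
```

View pics/side7.png

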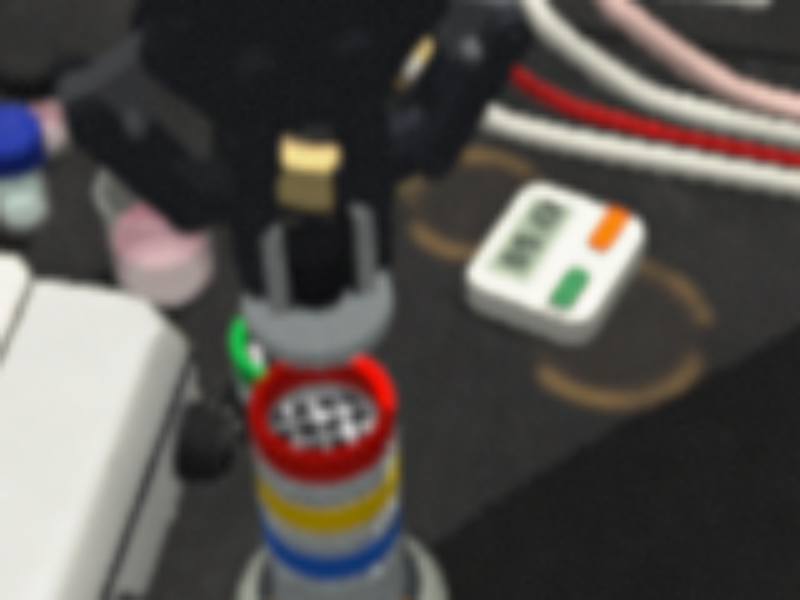

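The lid is level at crop (319,305) over the red rim at (322,415). Both match the projected columns, and the three sieves below stand straight. I'll lower it.

Request:
play_rows(rows=[{"slide": [0,0.1,0.3],"twist": [0,0,0],"claw": 1.5},{"slide": [0,0,1],"twist": [0,0,0],"claw": 1.5},{"slide": [0,0,1],"twist": [0,0,0],"claw": 1.5},{"slide": [0,0,0.8],"twist": [0,0,0],"claw": 1.5},{"slide": [0,0,0.3],"twist": [0,0,0],"claw": 1.5},{"slide": [0,0,0],"twist": [0,0,0],"claw": 1.5},{"slide": [0,0,0],"twist": [0,0,0],"claw": 1.5}])

```text
t: 27.8
tool_pos: [0.4646, 0.5433, 0.1909]
orientation: [0.0, 0.51, 0.86, 0.0]
ft_force: [0.1, 1.3, -0.5]
finger_gap: 0.0186
grasp_force: 29.6
```

```bash
python3 - <<'E'
from h import *
plan([.4643,.543,.181],np.pi/2+.5)
E
```

```text
t 27.8 q [ 0.792  0.474  1.196 -0.     1.472  0.292] p [0.4646 0.5433 0.1909] yaw 2.071 F [ 0.1  1.3 -0.5] gap 0.0186
slide [-0.01 -0.04  0.99] slide in upright goal axes [-0.01 -0.04  0.99] twist [0. 0. 0.]
```

Request:
play_rows(rows=[{"slide": [0,-0.03,0.15],"twist": [0,0,0],"claw": 1.5},{"slide": [0,0,0.2],"twist": [0,0,0],"claw": 1.5},{"slide": [0,0,0.2],"twist": [0,0,0],"claw": 1.5},{"slide": [0,0,0.2],"twist": [0,0,0],"claw": 1.5},{"slide": [0,0,0.15],"twist": [0,0,0],"claw": 1.5},{"slide": [0,0,0.1],"twist": [0,0,0],"claw": 1.5},{"slide": [0,0,0.05],"twist": [0,0,0],"claw": 1.5},{"slide": [0,0,0],"twist": [0,0,0],"claw": 1.5},{"slide": [0,0,0],"twist": [0,0,0],"claw": 1.5}])

```text
t: 28.7
tool_pos: [0.4644, 0.5432, 0.1811]
orientation: [0.0, 0.51, 0.86, 0.0]
ft_force: [-2.2, -2.1, 5.5]
finger_gap: 0.0194
grasp_force: 30.2
```

The lid touches at z = 0.181, as predicted. I'll release it and retreat.

Request:
play_rows(rows=[{"slide": [0,0,0],"twist": [0,0,0],"claw": 2.2},{"slide": [0,0,0],"twist": [0,0,0],"claw": 3},{"slide": [0,0,0],"twist": [0,0,0],"claw": 4.2},{"slide": [0,0,0],"twist": [0,0,0],"claw": 5},{"slide": [0,0,-0.5],"twist": [0,0,0],"claw": 5},{"slide": [0,0,-1.5],"twist": [0,0,0],"claw": 5},{"slide": [0,0,-3],"twist": [0,0,0],"claw": 5},{"slide": [0,0,-3],"twist": [0,0,0],"claw": 5},{"slide": [0,0,-1],"twist": [0,0,0],"claw": 5},{"slide": [0,0,0],"twist": [0,0,0],"claw": 5}])

```text
t: 29.7
tool_pos: [0.4652, 0.5441, 0.2741]
orientation: [0.001, 0.51, 0.86, 0.003]
ft_force: [0.7, 0.8, 0.3]
finger_gap: 0.05
grasp_force: 0.0
```

```bash
python3 - <<'E'
from h import *
plan([.4645,.543,.188],np.pi/2+.5)
im=capture("side");cv2.imwrite("pics/side8.png",cv2.resize(im[120:300,170:370,::-1],None,fx=3,fy=3))
E
```

```text
t 29.7 q [ 0.792  0.438  1.091 -0.     1.607  0.292] p [0.4652 0.5441 0.2741] yaw 2.071 F [0.7 0.8 0.3] gap 0.05
slide [-0.07 -0.16  8.61] slide in upright goal axes [-0.06 -0.11  8.61] twist [ 0.006 -0.002  0.   ]
```

View pics/side8.png

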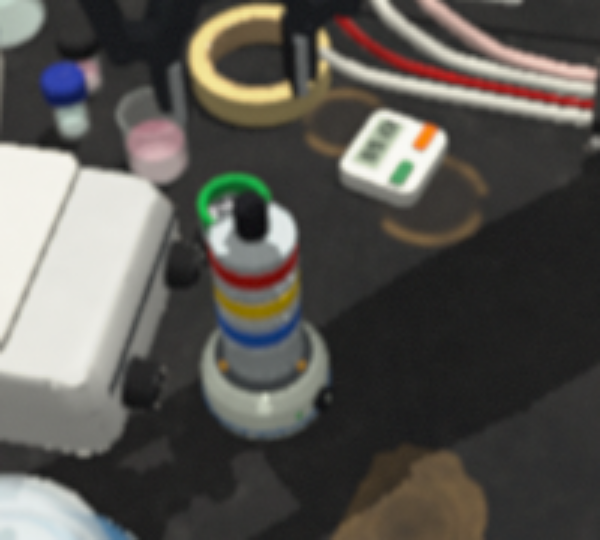

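The column stands straight from (265,370) up to the lid knob at (250,215). The order is blue, yellow, red, lid, all flush. Green, beaker and timer are where they were, and the gripper is clear.

```bash
python3 -c "
from workcell import close_job
print(close_job())"
```

```text
the job is handed in; nothing more can be done
None
```

I built the column on the shaker pan (blue, yellow, red, then the lid) and handed the job in at about 30 s; the last picture shows it straight, flush and released, with the green sieve, beaker and timer where they stood. The judge's result was not shown.

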